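# Slide the specimen carrier along the bent rail to the light box

### The arm

A 6-joint arm with a two-finger parallel gripper is mounted at the origin on the work surface. World frame = base frame: x ahead of the robot, y to its left, z up, the work surface at z = 0. Lengths are in m, angles in rad, forces in N, time in s.
With the tool pointing down it reaches from about 0.3 to 0.875 m from the base axis. Payload 6.4 kg.
Tool frame: the origin (TCP) lies at the centre of the arm's flange, where the gripper is bolted on; the fingertips stand robot.nose_length ahead of it and the grasp point (between the pads) lies 147 mm ahead of it (robot.nose_length is the distance from the TCP to the fingertips, in m); z points along the fingers, y is the line along which they close (so a half turn about z gives the same grasp; the last joint's range is limited). The gripper opens to 88 mm and grips with 3 to 60 N. Pads are 18 mm wide; open, the fingers measure 123 mm over their backs; the gripper's body (75 mm by 187 mm) begins 45 mm behind the grasp point.
Start: joints at [-1.482, 0.181, 1.607, -0, 1.354, -0.206], TCP at [0.167, -0.55, 0.405] pointing down, gripper open.
Joint ranges: [-2.99, 2.99], [-0.89, 2.07], [0.3, 2.58], [-1.14, 4.28], [0, 2.63], [-3.12, 3.12]. Speed limits (rad/s): [2.57, 2.57, 3.01, 3.14, 3.14, 3.14].

### API

Orientations are given as [roll, pitch, yaw] about the fixed x, y, z axes, in that order (R = Rz(yaw) Ry(pitch) Rx(roll)).
In Python, from plant import robot gives the robot as it stands.
- The arm moves only by the tool arm_command, never from a script. Its arguments are lists of equal length, an entry for each row: "travel": the shift along the tool's x, y, z in mm, a list of three; "turn": the turn, a rotation vector about the tool's x, y, z in rad, a list of three. In form: {"travel": [[x, y, z], ...], "turn": [[ax, ay, az], ...]}. A call has 1 to 5 rows; each row is the pose to reach, as a shift and turn from the pose commanded when the call began, along the tool's axes at that moment; what a row does not reach only later rows make up. A row lasts 1/12 s, in which the tool goes at most 41.7 mm and 7.16 degrees, less where a joint would pass 70% of its speed; a pose out of reach is approached as far as the arm can. A call with a gripper value outside its range is refused whole. "claw" is the opening, from -1 (shut) to 1 (fully open), set as the call begins (left out, the last holds). The fingers move at their own pace and stop on an object; "squeeze" is the grip in N (left out, the last holds). Time passes only in rows, so rows that repeat a pose let the fingers close. It gives the time, the measured TCP pose, the force, the opening and the grip force at its end, in the units of the state.
- robot.observe(): the state, without advancing time (a new reading comes with each control period).
- robot.camera(name): name is "side" or "top"; returns a dict with "frame" (480x640x3 uint8, red, green, blue), "fov_y" (degrees; the focal length in pixels is half the picture's height over the tangent of half this angle, whatever the lens; pixels are square), "cx", "cy" (the principal point, pixels), "R" (3x3) and "t" (3): a world point X has camera coordinates R X + t. Camera axes: x right, y down, z forward; pixel columns grow to the right and rows downward; lengths in m; the calibration is good to about 2 mm. A picture is of the moment at which its call begins. There is no depth.
- robot.finish_job(): hands the job in; it is judged then, once.
The state is a dict: "time": time; "joint_pos": joint angles; "qvel": joint speeds; "joint_torque": joint torques, N m; "ee_pos": TCP position; "eef_rot": TCP orientation; "wrist_force": force on the tool from outside, world axes, zero at the start; "ft_torque": the same for the moment, N m; "width": finger opening in m; "finger_force": force on a finger pad.
Only numpy, scipy, OpenCV 4.12 (cv2) and the standard library are available. Lean on these libraries where they do the work, as an engineer would, in place of code of your own. Each camera call takes 0.05 s, during which the arm holds its last target. There are 200 camera calls.

### The job

One of the two blue-capped bottles stands in the way of the blue slide carrier that hangs on the bent steel rail: lift that bottle out and set it down gently, upright, in the green bottle stand. Then slide the carrier along the rail, round both corners, right up against the red stop at the end above the light box, and let it hang there. The carrier must not bump a bottle, and the other bottle, the jar and the tube rack must stay where they are.

Things in the scene. Friction and masses are not known exactly. Their poses are not given: they have to be found in the camera images.
- rail: Fixed level S of steel wire, 10 mm thick, centre line 160 mm up. Origin on the bench under its middle. Centre line in its frame (x, y mm): straight (-80, 225) to (-80, 40), bend of radius 40 about (-40, 40) to (-40, 0), straight to (40, 0), bend of radius 40 about (40, -40) to (80, -40), straight to (80, -225). Stands on a post at either end only (14 mm thick, 166 mm high, foot radius 28 mm).
- end_a (a point): Where the carrier's ring centre is when it touches the stop of end A: (-80, 198, 145) mm in the rail's frame. The stop is a fixed red disc of 30 mm radius on the wire, its inner face at y = 205 mm.
- end_b (a point): The same for the red stop of end B: (80, -198, 145) mm in the rail's frame; inner face at y = -205 mm.
- carrier: Blue carrier hanging on the wire, 0.13 to 0.21 kg. Ring 64 mm across, hole 40 mm, 14 mm thick along the wire; its centre (the origin) hangs 15 mm below the wire's centre line. Under it a flat frame with slides, 76 mm wide across the wire, to 85 mm below the origin. y axis through the hole, z up. Starts on an outer leg, 40 mm or more short of the stop behind it; turns with the wire when pushed.
- light_box: Fixed black box 80 x 100 mm, 31 mm high, bright round window with yellow rim on top; under the outer leg at whose end the carrier must finish. Origin: centre of its underside.
- drip_tray: Fixed steel tray 80 x 100 mm, 18 mm high, under the other outer leg, where the carrier starts. Origin: centre of its underside.
- amber_bottle_mid (a point): Amber bottle, loose, 180 mm high, 48 mm thick, blue cap 34 mm in diameter from 150 to 180 mm height; 0.17 to 0.31 kg. The point is its centre, 90 mm above its base. This or the white bottle stands 30 to 42 mm beside the wire of the middle leg and blocks the carrier's frame; the other stands clear, over 90 mm from the wire.
- white_bottle_mid (a point): White bottle of the same size, shape and weight, blue cap; the point is its centre, 90 mm above its base.
- bottle_stand: Fixed green square tray for one bottle, 110 x 110 mm outside, rim 18 mm high, walls and floor 5 mm thick, empty. Origin: centre of its underside, on the bench.
- jar: Bystander: jar with yellow cap, 66 mm diameter, 85 mm high. Origin: centre of its underside.
- tube_rack: Bystander: white rack of capped tubes, 100 x 60 mm, 99 mm high. Origin: centre of its underside.

How it is judged:
On the way, in this order (a step that is already met when the one before it is completed fails the run):
1. the bottle in the way stands in the bottle stand (((horizontal distance between amber_bottle_mid and bottle_stand below 0.04 m and angle between amber_bottle_mid's own z axis and vertical below 0.12 rad and height (world z) of amber_bottle_mid below 0.105 m) or (horizontal distance between white_bottle_mid and bottle_stand below 0.04 m and angle between white_bottle_mid's own z axis and vertical below 0.12 rad and height (world z) of white_bottle_mid below 0.105 m))), for 0.2 s.
2. the carrier is on the middle leg, between the corners (y of carrier in the frame of rail between -0.03 and 0.03 m), for 0.02 s.
3. the carrier is against the stop above the light box (((horizontal distance between carrier and end_a below 0.012 m and horizontal distance between light_box and end_a below 0.09 m) or (horizontal distance between carrier and end_b below 0.012 m and horizontal distance between light_box and end_b below 0.09 m))), for 0.2 s.
At the end, for the whole second after the job is handed in: Carrier at rest, plumb within 0.2 rad, ring centre within 12 mm of the stop position of the end with the light box; the bottle that was in the way upright in the green stand; other bottle, jar and tube rack within 20 mm of their starts (((horizontal distance between carrier and end_a below 0.012 m and horizontal distance between light_box and end_a below 0.09 m) or (horizontal distance between carrier and end_b below 0.012 m and horizontal distance between light_box and end_b below 0.09 m)) and linear speed of carrier below 0.03 m/s and angle between carrier's own z axis and vertical below 0.2 rad and (((horizontal distance between amber_bottle_mid and bottle_stand below 0.04 m and angle between amber_bottle_mid's own z axis and vertical below 0.12 rad and height (world z) of amber_bottle_mid below 0.105 m) and distance of white_bottle_mid from where it was at the start of the episode below 0.02 m) or ((horizontal distance between white_bottle_mid and bottle_stand below 0.04 m and angle between white_bottle_mid's own z axis and vertical below 0.12 rad and height (world z) of white_bottle_mid below 0.105 m) and distance of amber_bottle_mid from where it was at the start of the episode below 0.02 m)) and distance of each of jar, tube_rack from where it was at the start of the episode below 0.02 m); the robot touches nothing.
It fails at once if the carrier bumps a bottle (contact force between carrier and amber_bottle above 0.5 N or contact force between carrier and white_bottle above 0.5 N).
It fails at once if a bottle is tipped over (angle between any of amber_bottle_mid, white_bottle_mid's own z axis and vertical above 0.6 rad).
It fails at once if a bottle is dropped or slammed down ((linear speed of amber_bottle above 0.7 m/s and height (world z) of amber_bottle_mid below 0.14 m) or (linear speed of white_bottle above 0.7 m/s and height (world z) of white_bottle_mid below 0.14 m)).
It fails at once if the jar or the tube rack is displaced by more than 20 mm (distance of any of jar, tube_rack from where it was at the start of the episode above 0.02 m).
It also fails if it takes over 72 s, if anything falls off the work surface, if the arm or the gripper's body presses on something with over 40 N, if the wrist force passes 120 N, or if a joint passes its speed limit or range.

## Working session

There is one attempt and no reset: what is moved stays moved. The work goes in short steps, Python scripts to look and compute and a tool call to move; the robot and the scene stay as the last step left them, time stands still between calls to the robot, and variables do not carry over. Pictures are saved under pics/ and viewed, at most 10 in all, crops included, and the job is handed in when it is done.

Besides the shell and the picture viewer there is one more tool, called by a JSON object that holds its "fn" and its "kwargs", one argument or row to a line. arm_command: Moves the arm, as the interface text tells. Its arguments: {"type":"object","properties":{"travel":{"type":"array"},"turn":{"type":"array"},"claw":{"type":"number"},"squeeze":{"type":"number"}},"required":["travel","turn"]}

```bash
ls; mkdir -p pics
python3 - <<'E'
from plant import robot
import cv2,json,numpy as np
print(robot.observe(), robot.nose_length)
for n in("side","top"):
    c=robot.camera(n); cv2.imwrite(f"pics/{n}0.png",c["frame"][:,:,::-1])
    f=c.pop("frame"); np.savez(f"{n}0.npz",frame=f,**c); print(n,c)
E
```

```text
pics
{'time': 0.0, 'joint_pos': array([-1.48228254e+00,  1.81492292e-01,  1.60799536e+00, -3.33495717e-07,
        1.35378928e+00, -2.06322759e-01]), 'qvel': array([ 0.00247405, -0.00075085, -0.00049311,  0.00116623, -0.00073823,
       -0.00124769]), 'joint_torque': array([-3.58939587e-04, -4.33867872e+01, -3.41847610e+01,  7.02078408e-02,
        3.85753659e-02, -1.39353492e-04]), 'ee_pos': array([ 0.16706682, -0.54992978,  0.40384342]), 'eef_rot': array([-3.13994403e+00, -3.44726283e-04,  2.94836339e-01]), 'wrist_force': array([ 0.5021276 , -0.49899395,  0.72692398]), 'ft_torque': array([-0.01046389,  0.02816264, -0.02586994]), 'finger_force': 0.0, 'width': 0.0881518765280079} 0.166
side {'fov_y': 43.72281312721849, 'cx': 307.87792437793905, 'cy': 242.32011161054527, 'R': array([[ 0.98754241, -0.1570543 , -0.00969207],
       [-0.11938761, -0.70772652, -0.69632591],
       [ 0.10250164,  0.68880848, -0.71766029]]), 't': array([-0.56075437,  0.13997547,  1.53844392])}
top {'fov_y': 55.78458931081571, 'cx': 327.6665680221485, 'cy': 248.40347093611686, 'R': array([[-0.0030378 , -0.99993464,  0.01102217],
       [-0.99867346,  0.00246704, -0.05143186],
       [ 0.05140131, -0.01116379, -0.99861568]]), 't': array([-0.0011341 ,  0.54872232,  1.10118094])}
```

View pics/top0.png

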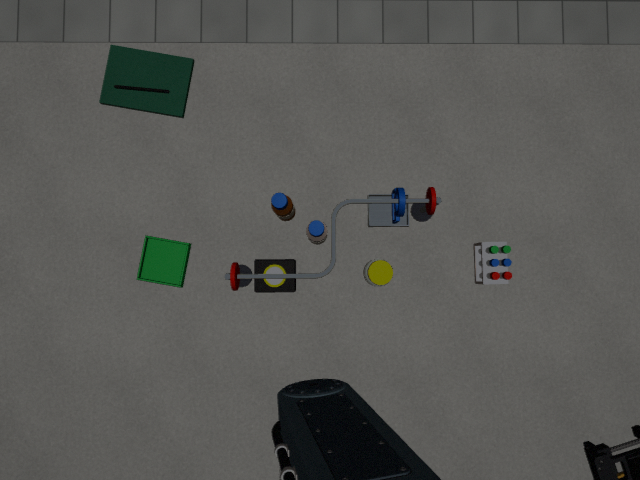

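View pics/side0.png

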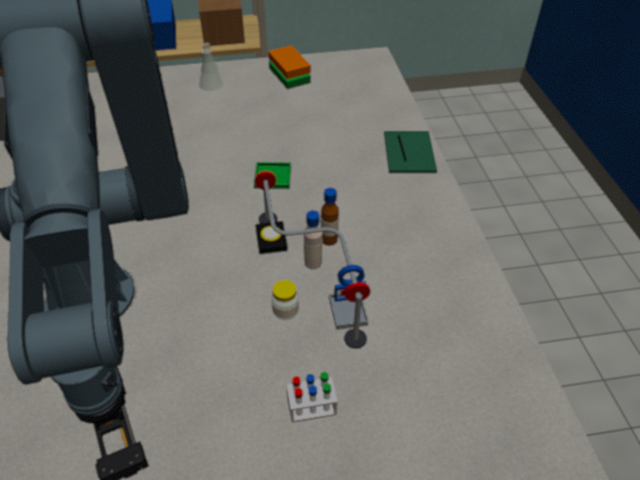

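White bottle (cap at 317,232 in top) stands beside the middle leg and is the blocker. The amber bottle (280,203) is clear. The carrier is at (399,203) on the right leg, the light box at (275,276) under the left leg, and the stand at (164,262).

```bash
cat > h.py <<'E'
import numpy as np,cv2
def cast(c,u,v,z):
    f=c["frame"].shape[0]/2/np.tan(np.radians(float(c["fov_y"]))/2)
    R=c["R"];o=-R.T@c["t"];d=R.T@np.array([(u-c["cx"])/f,(v-c["cy"])/f,1.])
    return o+d*(z-o[2])/d[2]
def blobs(c,h0,h1,s=110,v=60,amin=20):
    hsv=cv2.cvtColor(np.ascontiguousarray(c["frame"]),cv2.COLOR_RGB2HSV)
    m=cv2.inRange(hsv,(h0,s,v),(h1,255,255))
    n,l,st,ce=cv2.connectedComponentsWithStats(m)
    return [(ce[i].round(1),st[i]) for i in range(1,n) if st[i][4]>=amin]
E
python3 - <<'E'
from h import *
c=dict(np.load("top0.npz"))
for nm,h0,h1,z in(("blue",100,125,.18),("red",0,8,.16),("red2",172,180,.16),("green",50,70,.018),("yellow",22,35,.031)):
    for ce,st in blobs(c,h0,h1): print(nm,ce,st,cast(c,*ce,z).round(4))
E
```

```text
blue [401.  200.6] [395 188  11  25 178] [ 0.6407 -0.1557  0.18  ]
blue [278.7 200.1] [271 193  16  15 191] [0.6421 0.1019 0.18  ]
blue [392.8 211.4] [392 203   3  17  38] [ 0.6179 -0.1382  0.18  ]
blue [397.3 218.2] [395 216   5   6  20] [ 0.6035 -0.1475  0.18  ]
blue [315.9 227.7] [308 220  16  16 192] [0.5837 0.0238 0.18  ]
blue [494.8 262.2] [491 259   8   8  50] [ 0.5103 -0.3515  0.18  ]
blue [507.2 262. ] [504 259   8   7  47] [ 0.5107 -0.3776  0.18  ]
red [433.  198.8] [430 187   6  25 106] [ 0.6477 -0.2284  0.16  ]
red [232.4 275.1] [230 263   6  26 117] [0.4849 0.2017 0.16  ]
red [495.5 275.3] [492 272   8   8  51] [ 0.4827 -0.36    0.16  ]
red [507.6 275.4] [504 272   8   8  52] [ 0.4824 -0.386   0.16  ]
green [163.3 261. ] [ 137  236   52   51 1906] [0.5188 0.3982 0.018 ]
green [494.4 249. ] [491 246   8   7  46] [ 0.546 -0.413  0.018]
green [506.7 248.8] [503 246   8   7  46] [ 0.5465 -0.4434  0.018 ]
yellow [380.  272.2] [368 260  25  25 498] [ 0.4899 -0.1289  0.031 ]
yellow [274.5 267.9] [263 264  23  10  70] [0.501 0.126 0.031]
yellow [274.3 282.8] [264 278  22   9  65] [0.4652 0.1264 0.031 ]
```

Run:
```python
from h import *
c=dict(np.load("top0.npz"))
f=c["frame"][180:300,220:450,::-1]
cv2.imwrite("pics/crop.png",cv2.resize(f,None,fx=3.4,fy=3.4,interpolation=cv2.INTER_CUBIC))
g=cv2.cvtColor(c["frame"],cv2.COLOR_RGB2GRAY).astype(int)
for r in(225,238,250,258): print(r,g[r,326:342])
for x in(355,365,375,420): print(x,g[193:209,x])
for x in(245,250,300,310): print(x,g[268:284,x])
for p in((335.5,238),(333,250),(300,276),(360,201)): print(p,cast(c,*p,.163).round(4))
```

```text
225 [90 95 93 96 93 78 79 81 83 78 92 93 93 94 93 94]
238 [81 95 97 97 97 76 78 81 81 82 94 96 95 94 97 96]
250 [96 96 95 95 96 71 78 81 80 83 97 97 97 93 93 95]
258 [98 99 94 94 95 79 80 82 81 80 91 96 97 98 97 98]
355 [ 96 102 100  97  96  96  84  80  81  79  57  99 101 103 102  99]
365 [ 99 100  98  97  97  97  86  80  82  77  57 100  99  99 101  97]
375 [100  80  31  63  78  79  85  80  80  76  58  78  79  81  78  80]
420 [102  99  98  98  97  84  81  82  81  70  25  30  30  28  29  26]
245 [30 29 30 29 27 33 66 80 81 81 68 25 24 32 30 28]
250 [86 46 28 28 30 37 68 81 80 81 68 28 23 31 70 91]
300 [92 93 95 93 87 70 82 81 81 80 70 94 96 97 97 97]
310 [96 96 97 99 97 76 83 80 81 80 66 97 96 97 95 97]
(335.5, 238) [ 0.5632 -0.0178  0.163 ]
(333, 250) [ 0.5376 -0.0123  0.163 ]
(300, 276) [0.4825 0.0579 0.163 ]
(360, 201) [ 0.6427 -0.0706  0.163 ]
```

View pics/crop.png

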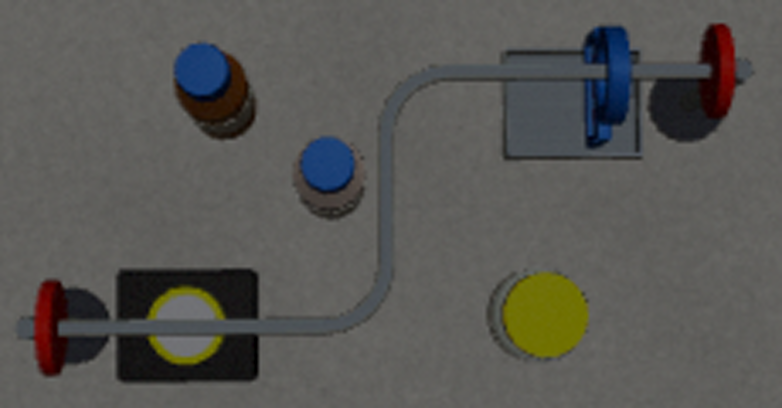

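{"fn": "arm_command", "kwargs": {
  "travel": [
    [141.5,-107,0],
    [141.5,-107,0],
    [141.5,-107,0],
    [141.5,-107,0],
    [141.5,-107,0]
  ],
  "turn": [
    [0,0,0],
    [0,0,0],
    [0,0,0],
    [0,0,0],
    [0,0,0]
  ],
  "claw": 1
}}

```text
time: 0.52
ee_pos: [0.2735, -0.4026, 0.4041]
eef_rot: [-3.139, -0.001, 0.298]
wrist_force: [1.0, 0.5, -0.3]
width: 0.0882
finger_force: 0.0
```

{"fn": "arm_command", "kwargs": {
  "travel": [
    [141.5,-107,0],
    [141.5,-107,0],
    [141.5,-107,0],
    [141.5,-107,0],
    [141.5,-107,0]
  ],
  "turn": [
    [0,0,0],
    [0,0,0],
    [0,0,0],
    [0,0,0],
    [0,0,0]
  ]
}}

```text
time: 0.93
ee_pos: [0.3775, -0.2595, 0.4045]
eef_rot: [-3.14, -0.001, 0.299]
wrist_force: [0.4, -0.1, 0.7]
width: 0.088
finger_force: 0.0
```

{"fn": "arm_command", "kwargs": {
  "travel": [
    [141.5,-107,0],
    [141.5,-107,0],
    [141.5,-107,0],
    [141.5,-107,0],
    [141.5,-107,0]
  ],
  "turn": [
    [0,0,0],
    [0,0,0],
    [0,0,0],
    [0,0,0],
    [0,0,0]
  ]
}}

```text
time: 1.35
ee_pos: [0.4819, -0.1164, 0.4046]
eef_rot: [-3.141, -0.001, 0.299]
wrist_force: [0.2, 0.5, 0.4]
width: 0.0879
finger_force: 0.0
```

{"fn": "arm_command", "kwargs": {
  "travel": [
    [141.5,-107,0],
    [141.5,-107,0],
    [141.5,-107,0],
    [141.5,-107,0],
    [141.5,-107,0]
  ],
  "turn": [
    [0,0,0],
    [0,0,0],
    [0,0,0],
    [0,0,0],
    [0,0,0]
  ]
}}

```text
time: 1.77
ee_pos: [0.5863, 0.0266, 0.4043]
eef_rot: [-3.141, -0.001, 0.298]
wrist_force: [-0.3, 1.0, -0.3]
width: 0.088
finger_force: 0.0
```

{"fn": "arm_command", "kwargs": {
  "travel": [
    [0,0,0],
    [0,0,0],
    [0,0,0],
    [0,0,0],
    [0,0,0]
  ],
  "turn": [
    [0,0,-0.12],
    [0,0,-0.24],
    [0,0,-0.36],
    [0,0,-0.48],
    [0,0,-0.6]
  ]
}}

```text
time: 2.18
ee_pos: [0.5842, 0.0222, 0.4042]
eef_rot: [-3.141, 0.001, 0.9]
wrist_force: [-0.6, 0.2, -0.1]
width: 0.088
finger_force: 0.0
```

{"fn": "arm_command", "kwargs": {
  "travel": [
    [0,0,0],
    [0,0,0],
    [0,0,0],
    [0,0,0],
    [0,0,0]
  ],
  "turn": [
    [0,0,-0.12],
    [0,0,-0.24],
    [0,0,-0.36],
    [0,0,-0.48],
    [0,0,-0.6]
  ]
}}

```text
time: 2.6
ee_pos: [0.5842, 0.022, 0.4043]
eef_rot: [-3.141, 0.001, 1.5]
wrist_force: [-0.1, 0.2, -0.7]
width: 0.088
finger_force: 0.0
```

{"fn": "arm_command", "kwargs": {
  "travel": [
    [0,0,0],
    [0,0,0],
    [0,0,0]
  ],
  "turn": [
    [0,0,-0.076],
    [0,0,-0.076],
    [0,0,-0.076]
  ]
}}

```text
time: 2.85
ee_pos: [0.5842, 0.0225, 0.4044]
eef_rot: [-3.141, 0.0, 1.567]
wrist_force: [-0.2, 0.3, 0.1]
width: 0.0882
finger_force: 0.0
```

Run:
```python
from h import *
c=dict(np.load("side0.npz"))
for ce,st in blobs(c,100,125): print(ce,st,cast(c,*ce,.167).round(4))
```

```text
[161.5  19. ] [147   0  28  49 825] [0.199  1.1921 0.167 ]
[330.5 193.7] [325 188  11  15 112] [0.6455 0.1033 0.167 ]
[313.1 216.9] [307 211  12  16 129] [0.5866 0.0243 0.167 ]
[346.8 278.6] [335 265  29  36 329] [ 0.6286 -0.1885  0.167 ]
[310.  378.2] [307 374   7  10  53] [ 0.5055 -0.4289  0.167 ]
[312.3 389.6] [309 385   8  11  59] [ 0.5058 -0.4545  0.167 ]
```

{"fn": "arm_command", "kwargs": {
  "travel": [
    [2,1,25],
    [2,1,50],
    [2,1,70],
    [2,1,85],
    [2,1,90]
  ],
  "turn": [
    [0,0,0],
    [0,0,0],
    [0,0,0],
    [0,0,0],
    [0,0,0]
  ]
}}

```text
time: 3.27
ee_pos: [0.5843, 0.0253, 0.3117]
eef_rot: [-3.137, -0.0, 1.568]
wrist_force: [-0.7, 0.3, 0.3]
width: 0.0884
finger_force: 0.0
```

{"fn": "arm_command", "kwargs": {
  "travel": [
    [0,0,0],
    [0,0,0],
    [0,0,0],
    [0,0,0],
    [0,0,0]
  ],
  "turn": [
    [0,0,0],
    [0,0,0],
    [0,0,0],
    [0,0,0],
    [0,0,0]
  ],
  "claw": -1,
  "squeeze": 30
}}

```text
time: 3.68
ee_pos: [0.5857, 0.0257, 0.3159]
eef_rot: [3.14, 0.0, 1.571]
wrist_force: [0.1, -0.0, 0.4]
width: 0.0568
finger_force: 0.0
```

{"fn": "arm_command", "kwargs": {
  "travel": [
    [0,0,0],
    [0,0,0],
    [0,0,0],
    [0,0,0],
    [0,0,0]
  ],
  "turn": [
    [0,0,0],
    [0,0,0],
    [0,0,0],
    [0,0,0],
    [0,0,0]
  ]
}}

```text
time: 4.1
ee_pos: [0.5853, 0.0258, 0.3149]
eef_rot: [-3.141, 0.0, 1.571]
wrist_force: [-1.5, -0.3, 0.4]
width: 0.0332
finger_force: 30.0
```

{"fn": "arm_command", "kwargs": {
  "travel": [
    [0,0,-10],
    [0,0,-30],
    [0,0,-55],
    [0,0,-80],
    [0,0,-105]
  ],
  "turn": [
    [0,0,0],
    [0,0,0],
    [0,0,0],
    [0,0,0],
    [0,0,0]
  ]
}}

```text
time: 4.52
ee_pos: [0.585, 0.0258, 0.4207]
eef_rot: [-3.141, -0.0, 1.571]
wrist_force: [0.1, -0.5, -2.6]
width: 0.0334
finger_force: 30.0
```

{"fn": "arm_command", "kwargs": {
  "travel": [
    [0,0,-25],
    [0,0,-50],
    [0,0,-75],
    [0,0,-95],
    [0,0,-105]
  ],
  "turn": [
    [0,0,0],
    [0,0,0],
    [0,0,0],
    [0,0,0],
    [0,0,0]
  ]
}}

```text
time: 4.93
ee_pos: [0.5853, 0.0258, 0.5283]
eef_rot: [3.137, 0.001, 1.571]
wrist_force: [0.3, 0.4, -2.4]
width: 0.0331
finger_force: 30.0
```

{"fn": "arm_command", "kwargs": {
  "travel": [
    [10,-2,0],
    [30,-5,0],
    [55,-10,0],
    [85,-15,0],
    [115,-20,0]
  ],
  "turn": [
    [0,0,0],
    [0,0,0],
    [0,0,0],
    [0,0,0],
    [0,0,0]
  ]
}}

```text
time: 5.35
ee_pos: [0.5646, 0.1422, 0.5225]
eef_rot: [-3.138, -0.0, 1.57]
wrist_force: [0.9, -0.2, -3.2]
width: 0.0334
finger_force: 30.0
```

{"fn": "arm_command", "kwargs": {
  "travel": [
    [30,-5,0],
    [60,-10,0],
    [90,-15,0],
    [120,-21,0],
    [150,-26,0]
  ],
  "turn": [
    [0,0,0],
    [0,0,0],
    [0,0,0],
    [0,0,0],
    [0,0,0]
  ]
}}

```text
time: 5.77
ee_pos: [0.5381, 0.2928, 0.5224]
eef_rot: [-3.138, 0.001, 1.571]
wrist_force: [0.5, 0.9, -3.6]
width: 0.0329
finger_force: 30.0
```

{"fn": "arm_command", "kwargs": {
  "travel": [
    [30,-5,0],
    [60,-11,0],
    [85,-16,0],
    [102,-19,0],
    [110,-21,0]
  ],
  "turn": [
    [0,0,0],
    [0,0,0],
    [0,0,0],
    [0,0,0],
    [0,0,0]
  ]
}}

```text
time: 6.18
ee_pos: [0.5168, 0.4036, 0.5221]
eef_rot: [-3.138, 0.001, 1.574]
wrist_force: [-0.8, 0.1, -2.4]
width: 0.0329
finger_force: 30.0
```

Run:
```python
from h import *
from plant import robot
o=robot.observe();print(o["ee_pos"],o["eef_rot"],o["width"],o["finger_force"])
for n in("top","side"):
    c=robot.camera(n);cv2.imwrite(f"pics/{n}1.png",c["frame"][:,:,::-1])
```

```text
[0.51675449 0.40357776 0.52208166] [-3.13785475e+00  7.53731662e-04  1.57368389e+00] 0.03290564840569223 29.992874264717102
```

View pics/side1.png

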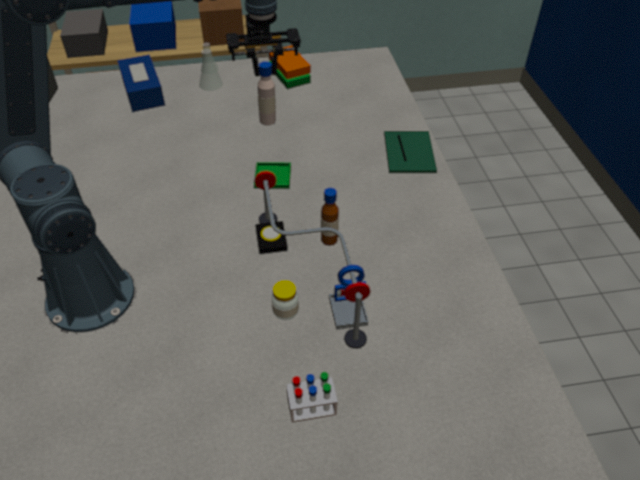

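{"fn": "arm_command", "kwargs": {
  "travel": [
    [1,1,15],
    [1,1,40],
    [1,1,65],
    [1,1,90],
    [1,1,115]
  ],
  "turn": [
    [0,0,0],
    [0,0,0],
    [0,0,0],
    [0,0,0],
    [0,0,0]
  ]
}}

```text
time: 6.7
ee_pos: [0.5195, 0.4002, 0.4081]
eef_rot: [-3.141, 0.001, 1.569]
wrist_force: [0.5, 0.2, -2.8]
width: 0.0329
finger_force: 30.0
```

{"fn": "arm_command", "kwargs": {
  "travel": [
    [0,0,25],
    [0,0,45],
    [0,0,62],
    [0,0,72],
    [0,0,78]
  ],
  "turn": [
    [0,0,0],
    [0,0,0],
    [0,0,0],
    [0,0,0],
    [0,0,0]
  ]
}}

```text
time: 7.12
ee_pos: [0.5192, 0.4004, 0.3296]
eef_rot: [-3.139, 0.002, 1.569]
wrist_force: [-0.6, 0.9, -2.6]
width: 0.033
finger_force: 30.0
```

{"fn": "arm_command", "kwargs": {
  "travel": [
    [0,0,2],
    [0,0,4],
    [0,0,6],
    [0,0,8],
    [0,0,9]
  ],
  "turn": [
    [0,0,0],
    [0,0,0],
    [0,0,0],
    [0,0,0],
    [0,0,0]
  ]
}}

```text
time: 7.53
ee_pos: [0.5195, 0.4019, 0.3234]
eef_rot: [3.141, -0.001, 1.571]
wrist_force: [-0.5, -0.4, -2.6]
width: 0.0332
finger_force: 30.0
```

{"fn": "arm_command", "kwargs": {
  "travel": [
    [0,0,0.5],
    [0,0,1],
    [0,0,1],
    [0,0,1],
    [0,0,1]
  ],
  "turn": [
    [0,0,0],
    [0,0,0],
    [0,0,0],
    [0,0,0],
    [0,0,0]
  ]
}}

```text
time: 7.95
ee_pos: [0.5193, 0.4018, 0.3218]
eef_rot: [3.141, -0.0, 1.571]
wrist_force: [-0.2, 0.3, -3.2]
width: 0.0335
finger_force: 30.0
```

{"fn": "arm_command", "kwargs": {
  "travel": [
    [0,0,1],
    [0,0,1.5],
    [0,0,2],
    [0,0,2],
    [0,0,2]
  ],
  "turn": [
    [0,0,0],
    [0,0,0],
    [0,0,0],
    [0,0,0],
    [0,0,0]
  ]
}}

```text
time: 8.37
ee_pos: [0.5194, 0.4018, 0.3199]
eef_rot: [3.141, -0.0, 1.571]
wrist_force: [-0.5, 0.1, -1.0]
width: 0.0333
finger_force: 30.0
```

{"fn": "arm_command", "kwargs": {
  "travel": [
    [0,0,0.5],
    [0,0,0.5],
    [0,0,0.5]
  ],
  "turn": [
    [0,0,0],
    [0,0,0],
    [0,0,0]
  ]
}}

```text
time: 8.62
ee_pos: [0.5194, 0.4019, 0.3199]
eef_rot: [3.141, -0.0, 1.571]
wrist_force: [-1.5, -0.4, 3.4]
width: 0.0335
finger_force: 30.0
```

{"fn": "arm_command", "kwargs": {
  "travel": [
    [0,0,0],
    [0,0,0],
    [0,0,0],
    [0,0,0],
    [0,0,0]
  ],
  "turn": [
    [0,0,0],
    [0,0,0],
    [0,0,0],
    [0,0,0],
    [0,0,0]
  ],
  "claw": 0.5
}}

```text
time: 9.03
ee_pos: [0.5193, 0.4017, 0.3191]
eef_rot: [-3.142, 0.0, 1.571]
wrist_force: [-0.9, 0.6, 0.1]
width: 0.0645
finger_force: 0.0
```

{"fn": "arm_command", "kwargs": {
  "travel": [
    [0,0,-10],
    [0,0,-35],
    [0,0,-70],
    [0,0,-105],
    [0,0,-120]
  ],
  "turn": [
    [0,0,0],
    [0,0,0],
    [0,0,0],
    [0,0,0],
    [0,0,0]
  ]
}}

```text
time: 9.45
ee_pos: [0.5198, 0.4021, 0.4458]
eef_rot: [3.135, -0.004, 1.571]
wrist_force: [0.8, 0.2, 0.2]
width: 0.066
finger_force: 0.0
```

Run:
```python
from h import *
from plant import robot
for n in("top","side"):
    c=robot.camera(n);cv2.imwrite(f"pics/{n}2.png",c["frame"][:,:,::-1])
    for ce,st in blobs(c,100,125): print(n,ce,st,cast(c,*ce,.167+.02*(n=="top")).round(4))
c=dict(np.load("side0.npz"));f=c["frame"]
cv2.imwrite("pics/cs.png",cv2.resize(np.hstack([f[255:355,310:390],cv2.imread("pics/side2.png")[140:240,220:320,::-1]])[:,:,::-1],None,fx=4.4,fy=4.4,interpolation=cv2.INTER_CUBIC))
```

```text
top [401.  200.5] [395 188  11  25 178] [ 0.6398 -0.1545  0.187 ]
top [278.7 200.1] [271 193  16  15 191] [0.641  0.1012 0.187 ]
top [392.8 211.3] [392 203   3  17  37] [ 0.6171 -0.1371  0.187 ]
top [134.6 259.2] [127 252  16  16 201] [0.5185 0.3982 0.187 ]
top [494.9 262.2] [491 259   9   8  50] [ 0.5102 -0.349   0.187 ]
top [507.2 262. ] [504 259   8   7  47] [ 0.5105 -0.3748  0.187 ]
side [147.2  20.6] [129  17  44   9 276] [0.1459 1.1883 0.167 ]
side [138.4  74.3] [118  56  42  37 777] [0.1279 0.7984 0.167 ]
side [269.7 129.2] [264 125  11  11  70] [0.5219 0.4152 0.167 ]
side [330.2 192.1] [325 188  11  10  90] [0.6459 0.1096 0.167 ]
side [350.4 268.8] [339 265  24  10 130] [ 0.6428 -0.1609  0.167 ]
side [343.  283.8] [335 278  17  12  91] [ 0.6171 -0.2022  0.167 ]
side [339.6 298.1] [335 296  10   5  36] [ 0.6017 -0.2412  0.167 ]
side [310.  378.1] [307 374   7  10  52] [ 0.5055 -0.4287  0.167 ]
side [312.2 389.4] [309 385   8   9  56] [ 0.5057 -0.454   0.167 ]
```

View pics/cs.png

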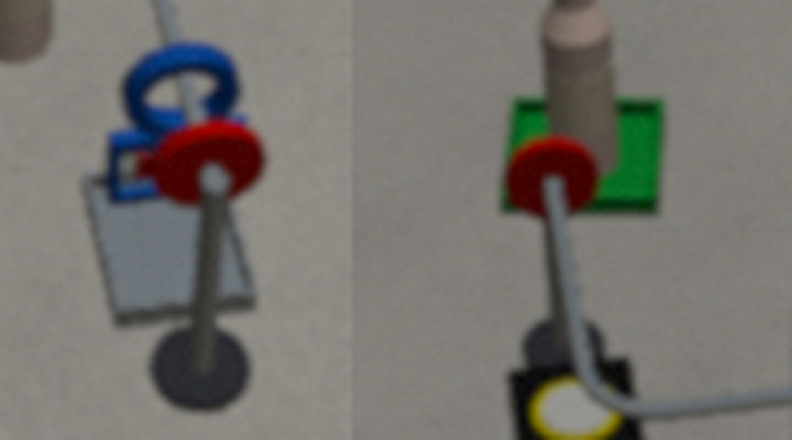

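Left: the ring hangs at about (182,90) in the crop, free of the red stop. Right: the white bottle stands upright inside the green tray. Next I move behind the carrier.

{"fn": "arm_command", "kwargs": {
  "travel": [
    [-20,4,0],
    [-60,12,0],
    [-100,20,0],
    [-140,29,0],
    [-180,37,0]
  ],
  "turn": [
    [0,0,0],
    [0,0,0],
    [0,0,0],
    [0,0,0],
    [0,0,0]
  ],
  "claw": -0.32
}}

```text
time: 9.97
ee_pos: [0.5559, 0.2202, 0.4378]
eef_rot: [-3.139, 0.0, 1.572]
wrist_force: [1.8, 0.1, -0.1]
width: 0.035
finger_force: 0.0
```

{"fn": "arm_command", "kwargs": {
  "travel": [
    [-40,8,0],
    [-80,17,0],
    [-120,25,0],
    [-160,34,0],
    [-200,42,0]
  ],
  "turn": [
    [0,0,0],
    [0,0,0],
    [0,0,0],
    [0,0,0],
    [0,0,0]
  ]
}}

```text
time: 10.38
ee_pos: [0.598, 0.0198, 0.4379]
eef_rot: [-3.14, -0.0, 1.571]
wrist_force: [-0.0, 0.5, -0.9]
width: 0.0298
finger_force: 0.0
```

{"fn": "arm_command", "kwargs": {
  "travel": [
    [-40,8,0],
    [-80,17,0],
    [-120,25,0],
    [-160,34,0],
    [-190,40,0]
  ],
  "turn": [
    [0,0,0],
    [0,0,0],
    [0,0,0],
    [0,0,0],
    [0,0,0]
  ]
}}

```text
time: 10.8
ee_pos: [0.6381, -0.1715, 0.4376]
eef_rot: [-3.14, -0.0, 1.569]
wrist_force: [0.1, -0.8, 0.8]
width: 0.0303
finger_force: 0.0
```

{"fn": "arm_command", "kwargs": {
  "travel": [
    [-20,5,0],
    [-20,5,0],
    [-20,5,0]
  ],
  "turn": [
    [0,0,0],
    [0,0,0],
    [0,0,0]
  ]
}}

```text
time: 11.05
ee_pos: [0.643, -0.1893, 0.4373]
eef_rot: [-3.139, -0.002, 1.569]
wrist_force: [0.3, 0.9, 0.3]
width: 0.0303
finger_force: 0.0
```

{"fn": "arm_command", "kwargs": {
  "travel": [
    [0,0,30],
    [0,0,60],
    [0,0,90],
    [0,0,110],
    [0,0,121]
  ],
  "turn": [
    [0,0,0],
    [0,0,0],
    [0,0,0],
    [0,0,0],
    [0,0,0]
  ]
}}

```text
time: 11.47
ee_pos: [0.6421, -0.1858, 0.3141]
eef_rot: [-3.136, -0.003, 1.573]
wrist_force: [0.0, -0.0, -0.2]
width: 0.0298
finger_force: 0.0
```

{"fn": "arm_command", "kwargs": {
  "travel": [
    [4,0,0],
    [8,0,0],
    [12,0,0],
    [16,0,0],
    [20,0,0]
  ],
  "turn": [
    [0,0,0],
    [0,0,0],
    [0,0,0],
    [0,0,0],
    [0,0,0]
  ]
}}

```text
time: 11.88
ee_pos: [0.6439, -0.1679, 0.3203]
eef_rot: [3.139, 0.002, 1.571]
wrist_force: [0.9, -2.1, 1.6]
width: 0.0301
finger_force: 0.8
```

```bash
cat > plan.py <<'E'
import numpy as np,sys
from scipy.spatial.transform import Rotation as Ro
from plant import robot
O=np.array([.563,-.0125]);r=.04;q=np.pi/2*r
def wire(s): # s=0 at rail y=-198 of end B, returns world pos, heading
    L=[.158,q,.08,q,.158]
    if s<L[0]: return O+[.08,-.198+s],np.pi/2
    s-=L[0]
    if s<q: a=s/r; return O+[.04+r*np.cos(a),-.04+r*np.sin(a)],np.pi/2+a
    s-=q
    if s<.08: return O+[.04-s,0],np.pi
    s-=.08
    if s<q: a=s/r; return O+[-.04-r*np.sin(a),.04-r*np.cos(a)],np.pi-a
    s-=q; return O+[-.08,.04+s],np.pi/2
def tool(s): # s of ring; tool 16 mm behind
    p,h=wire(s); return p-.016*np.array([np.cos(h),np.sin(h)]),h
def plan(p0,y0,s,N,s_end):
    k=0
    for c in range(N):
        tr,tu=[],[]
        for i in range(5):
            b=.150<s<.228 or .295<s<.372
            s=min(s+(.004 if b else .008),s_end)
            p,h=tool(s);d=p-p0
            tx=np.array([np.cos(y0),np.sin(y0)]);ty=np.array([np.sin(y0),-np.cos(y0)])
            tr.append([round(1e3*float(d@tx),1),round(1e3*float(d@ty),1),0]);tu.append([0,0,round(y0-h,3)])
        print(f"s={s:.3f}",tr,tu)
        x=np.array(tr[-1])/1e3;p0=p0+x[0]*tx+x[1]*ty;y0=y0-tu[-1][2]
        if s>=s_end:break
E
python3 - <<'E'
from plan import *
o=robot.observe();print(o["ee_pos"],o["eef_rot"],o["wrist_force"])
# commanded pose ~ (0.643,-0.169)
s=-.169+.016-(O[1]-.198)
print(s); plan(np.array([.643,-.169]),np.pi/2,s,30,.50)
E
```

```text
[ 0.64387105 -0.16792543  0.32031143] [3.13855686e+00 1.83604934e-03 1.57117481e+00] [ 0.90964628 -2.0567784   1.58715642]
0.057499999999999996
s=0.098 [[8.0, -0.0, 0], [16.0, -0.0, 0], [24.0, -0.0, 0], [32.0, -0.0, 0], [40.0, -0.0, 0]] [[0, 0, 0.0], [0, 0, 0.0], [0, 0, 0.0], [0, 0, 0.0], [0, 0, 0.0]]
s=0.138 [[8.0, -0.0, 0], [16.0, -0.0, 0], [24.0, -0.0, 0], [32.0, -0.0, 0], [40.0, -0.0, 0]] [[0, 0, 0.0], [0, 0, 0.0], [0, 0, 0.0], [0, 0, 0.0], [0, 0, 0.0]]
s=0.166 [[8.0, -0.0, 0], [16.0, -0.0, 0], [20.0, -0.0, 0], [24.1, 1.2, 0], [28.2, 2.3, 0]] [[0, 0, 0.0], [0, 0, 0.0], [0, 0, 0.0], [0, 0, np.float64(-0.088)], [0, 0, np.float64(-0.188)]]
s=0.186 [[4.1, 1.4, 0], [8.3, 2.4, 0], [12.6, 2.9, 0], [16.9, 3.1, 0], [21.2, 2.8, 0]] [[0, 0, np.float64(-0.1)], [0, 0, np.float64(-0.2)], [0, 0, np.float64(-0.3)], [0, 0, np.float64(-0.4)], [0, 0, np.float64(-0.5)]]
s=0.206 [[4.1, 1.4, 0], [8.3, 2.3, 0], [12.5, 2.9, 0], [16.8, 3.0, 0], [21.1, 2.7, 0]] [[0, 0, np.float64(-0.1)], [0, 0, np.float64(-0.2)], [0, 0, np.float64(-0.3)], [0, 0, np.float64(-0.4)], [0, 0, np.float64(-0.5)]]
s=0.226 [[4.1, 
[... 1474 characters left out ...]
float64(0.054)], [0, 0, np.float64(0.054)]]
s=0.430 [[8.0, 0.0, 0], [16.0, 0.0, 0], [24.0, 0.0, 0], [32.0, 0.0, 0], [40.0, 0.0, 0]] [[0, 0, np.float64(-0.0)], [0, 0, np.float64(-0.0)], [0, 0, np.float64(-0.0)], [0, 0, np.float64(-0.0)], [0, 0, np.float64(-0.0)]]
s=0.470 [[8.0, 0.0, 0], [16.0, 0.0, 0], [24.0, 0.0, 0], [32.0, 0.0, 0], [40.0, 0.0, 0]] [[0, 0, np.float64(-0.0)], [0, 0, np.float64(-0.0)], [0, 0, np.float64(-0.0)], [0, 0, np.float64(-0.0)], [0, 0, np.float64(-0.0)]]
s=0.500 [[8.0, 0.0, 0], [16.0, 0.0, 0], [24.0, 0.0, 0], [30.5, 0.0, 0], [30.5, 0.0, 0]] [[0, 0, np.float64(-0.0)], [0, 0, np.float64(-0.0)], [0, 0, np.float64(-0.0)], [0, 0, np.float64(-0.0)], [0, 0, np.float64(-0.0)]]
```

{"fn": "arm_command", "kwargs": {
  "travel": [
    [5,0,0],
    [11,0,0],
    [18,0,0],
    [26,0,0],
    [34,0,0]
  ],
  "turn": [
    [0,0,0],
    [0,0,0],
    [0,0,0],
    [0,0,0],
    [0,0,0]
  ]
}}

```text
time: 12.3
ee_pos: [0.6433, -0.1334, 0.3183]
eef_rot: [3.141, 0.0, 1.571]
wrist_force: [0.1, -1.4, 0.7]
width: 0.0298
finger_force: 0.7
```

{"fn": "arm_command", "kwargs": {
  "travel": [
    [8,0,0],
    [16,0,0],
    [24,0,0],
    [32,0,0],
    [40,0,0]
  ],
  "turn": [
    [0,0,0],
    [0,0,0],
    [0,0,0],
    [0,0,0],
    [0,0,0]
  ]
}}

```text
time: 12.72
ee_pos: [0.6432, -0.0933, 0.3182]
eef_rot: [-3.141, -0.0, 1.571]
wrist_force: [0.3, -1.4, 1.3]
width: 0.0301
finger_force: 0.8
```

Run:
```python
from h import *
from plant import robot
fs=[]
for n in("top","side"):
    c=robot.camera(n);f=c["frame"]
    f=f[180:300,230:450] if n=="top" else f[160:320,240:400]
    cv2.imwrite(f"pics/{n}3.png",f[:,:,::-1]); fs.append(cv2.resize(f,(480,int(480*f.shape[0]/f.shape[1])) if n=="top" else (300,300),interpolation=cv2.INTER_CUBIC))
fs[0]=cv2.copyMakeBorder(fs[0],0,300-fs[0].shape[0],0,0,cv2.BORDER_CONSTANT)
cv2.imwrite("pics/c3.png",np.hstack(fs)[:,:,::-1])
o=robot.observe();print(o["ee_pos"],o["wrist_force"])
```

```text
[ 0.64320533 -0.09253885  0.31796783] [0.12905458 0.48488745 0.20098525]
```

View pics/c3.png

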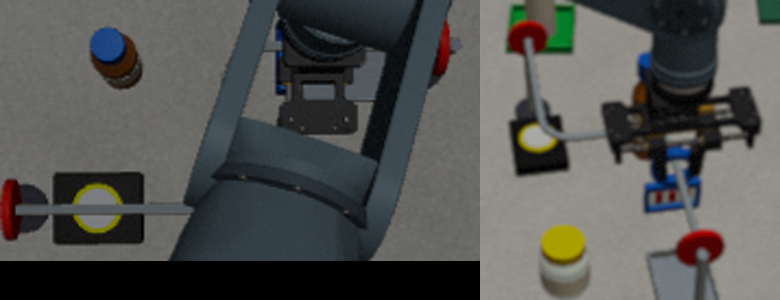

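Carrier hangs plumb ahead of the fingers (side, at about (675,190)) and slides freely. Now I push it round the first bend.

{"fn": "arm_command", "kwargs": {
  "travel": [
    [7,0,0],
    [13,0,0],
    [18,0,0],
    [22.5,0,0],
    [26.5,0,0]
  ],
  "turn": [
    [0,0,0],
    [0,0,0],
    [0,0,0],
    [0,0,0],
    [0,0,0]
  ]
}}

```text
time: 13.23
ee_pos: [0.6432, -0.0672, 0.318]
eef_rot: [-3.141, -0.0, 1.571]
wrist_force: [-0.0, -0.6, -0.8]
width: 0.0298
finger_force: 0.5
```

{"fn": "arm_command", "kwargs": {
  "travel": [
    [4.1,1.4,0],
    [8.3,2.4,0],
    [12.6,2.9,0],
    [16.9,3.1,0],
    [21.2,2.8,0]
  ],
  "turn": [
    [0,0,-0.1],
    [0,0,-0.2],
    [0,0,-0.3],
    [0,0,-0.4],
    [0,0,-0.5]
  ]
}}

```text
time: 13.65
ee_pos: [0.6462, -0.0463, 0.3184]
eef_rot: [3.141, 0.0, 2.076]
wrist_force: [-0.7, -1.7, 0.3]
width: 0.03
finger_force: 0.5
```

{"fn": "arm_command", "kwargs": {
  "travel": [
    [4.1,1.4,0],
    [8.3,2.4,0],
    [12.6,2.9,0],
    [16.9,3.1,0],
    [21.2,2.8,0]
  ],
  "turn": [
    [0,0,-0.1],
    [0,0,-0.2],
    [0,0,-0.3],
    [0,0,-0.4],
    [0,0,-0.5]
  ]
}}

```text
time: 14.07
ee_pos: [0.6381, -0.027, 0.3181]
eef_rot: [-3.14, -0.0, 2.575]
wrist_force: [-2.1, -4.9, 0.4]
width: 0.03
finger_force: 2.9
```

{"fn": "arm_command", "kwargs": {
  "travel": [
    [4.1,1.4,0],
    [8.3,2.4,0],
    [12.6,2.9,0],
    [16.9,3.1,0],
    [21.2,2.8,0]
  ],
  "turn": [
    [0,0,-0.1],
    [0,0,-0.2],
    [0,0,-0.3],
    [0,0,-0.4],
    [0,0,-0.5]
  ]
}}

```text
time: 14.48
ee_pos: [0.6218, -0.0137, 0.3182]
eef_rot: [-3.139, -0.0, 3.075]
wrist_force: [-1.0, -7.6, -0.9]
width: 0.03
finger_force: 3.6
```

{"fn": "arm_command", "kwargs": {
  "travel": [
    [2.9,1,0],
    [6.9,0.7,0],
    [12.9,0.3,0],
    [20.9,-0.3,0],
    [28.9,-0.8,0]
  ],
  "turn": [
    [0,0,-0.071],
    [0,0,-0.071],
    [0,0,-0.071],
    [0,0,-0.071],
    [0,0,-0.071]
  ]
}}

```text
time: 14.9
ee_pos: [0.5926, -0.0113, 0.3183]
eef_rot: [3.141, 0.0, 3.141]
wrist_force: [0.6, -0.2, 0.7]
width: 0.0299
finger_force: 0.6
```

Run:
```python
from h import *
from plant import robot
c=robot.camera("side");f=c["frame"][160:320,220:400]
cv2.imwrite("pics/s4.png",cv2.resize(f,None,fx=3.5,fy=3.5,interpolation=cv2.INTER_CUBIC)[:,:,::-1])
o=robot.observe();print(o["ee_pos"],o["eef_rot"],o["wrist_force"])
```

```text
[ 0.59137294 -0.01105728  0.31800797] [ 3.14111683e+00 -1.60950006e-03  3.14151545e+00] [-0.12456708  1.10370599 -0.58834523]
```

View pics/s4.png

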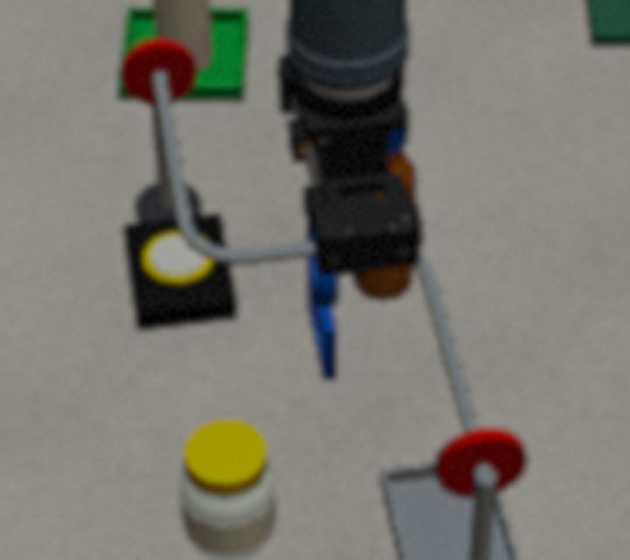

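{"fn": "arm_command", "kwargs": {
  "travel": [
    [8,0,0],
    [16,0,0],
    [24,0,0],
    [32,0,0],
    [39,0,0]
  ],
  "turn": [
    [0,0,0],
    [0,0,0],
    [0,0,0],
    [0,0,0],
    [0,0,0]
  ]
}}

```text
time: 15.37
ee_pos: [0.5533, -0.0115, 0.3183]
eef_rot: [3.142, -0.0, -3.141]
wrist_force: [0.5, -1.4, -0.0]
width: 0.0296
finger_force: 0.6
```

{"fn": "arm_command", "kwargs": {
  "travel": [
    [6,0,0],
    [11,0,0],
    [15,0,0]
  ],
  "turn": [
    [0,0,0],
    [0,0,0],
    [0,0,0]
  ]
}}

```text
time: 15.62
ee_pos: [0.5386, -0.0116, 0.3183]
eef_rot: [3.142, 0.0, -3.141]
wrist_force: [0.9, -0.9, -0.3]
width: 0.03
finger_force: 0.5
```

{"fn": "arm_command", "kwargs": {
  "travel": [
    [4.1,-1.4,0],
    [8.3,-2.4,0],
    [12.6,-2.9,0],
    [16.9,-3.1,0],
    [21.2,-2.8,0]
  ],
  "turn": [
    [0,0,0.1],
    [0,0,0.2],
    [0,0,0.3],
    [0,0,0.4],
    [0,0,0.5]
  ]
}}

```text
time: 16.03
ee_pos: [0.5177, -0.0144, 0.3182]
eef_rot: [3.141, -0.0, 2.637]
wrist_force: [1.8, -0.5, 0.9]
width: 0.0301
finger_force: 0.5
```

{"fn": "arm_command", "kwargs": {
  "travel": [
    [4.1,-1.4,0],
    [8.3,-2.4,0],
    [12.6,-2.9,0],
    [16.9,-3.1,0],
    [21.2,-2.8,0]
  ],
  "turn": [
    [0,0,0.1],
    [0,0,0.2],
    [0,0,0.3],
    [0,0,0.4],
    [0,0,0.5]
  ]
}}

```text
time: 16.45
ee_pos: [0.4978, -0.0066, 0.3183]
eef_rot: [3.141, 0.0, 2.137]
wrist_force: [0.4, -0.2, 1.0]
width: 0.0299
finger_force: 0.6
```

{"fn": "arm_command", "kwargs": {
  "travel": [
    [4.1,-1.4,0],
    [8.3,-2.4,0],
    [12.6,-2.9,0],
    [16.9,-3.1,0],
    [21.2,-2.8,0]
  ],
  "turn": [
    [0,0,0.1],
    [0,0,0.2],
    [0,0,0.3],
    [0,0,0.4],
    [0,0,0.5]
  ]
}}

```text
time: 16.87
ee_pos: [0.484, 0.0097, 0.3183]
eef_rot: [3.142, 0.0, 1.637]
wrist_force: [0.2, -1.0, 0.8]
width: 0.03
finger_force: 0.5
```

{"fn": "arm_command", "kwargs": {
  "travel": [
    [2.9,-1,0],
    [6.9,-0.7,0],
    [12.9,-0.3,0],
    [20.9,0.3,0],
    [28.9,0.8,0]
  ],
  "turn": [
    [0,0,0.071],
    [0,0,0.071],
    [0,0,0.071],
    [0,0,0.071],
    [0,0,0.071]
  ]
}}

```text
time: 17.28
ee_pos: [0.483, 0.0392, 0.3181]
eef_rot: [-3.141, -0.0, 1.572]
wrist_force: [0.8, -0.3, 0.2]
width: 0.0298
finger_force: 0.4
```

Run:
```python
from h import *
from plant import robot
c=robot.camera("side");f=c["frame"][120:280,200:380]
cv2.imwrite("pics/s5.png",cv2.resize(f,None,fx=3.5,fy=3.5,interpolation=cv2.INTER_CUBIC)[:,:,::-1])
o=robot.observe();print(o["ee_pos"],o["eef_rot"],o["wrist_force"])
```

```text
[0.48277792 0.04038327 0.31809926] [-3.14114896e+00 -1.00200089e-03  1.57237767e+00] [-0.9768042   0.81650408  0.00355599]
```

View pics/s5.png

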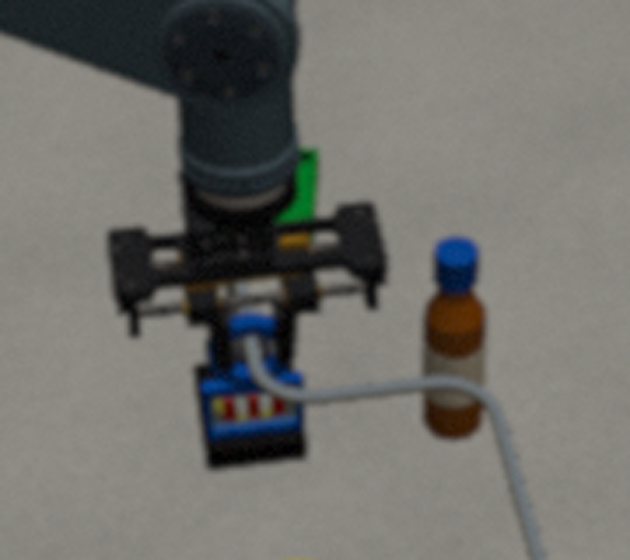

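The carrier is past both corners, hanging plumb over the light box, with the amber bottle untouched. Now the final leg.

{"fn": "arm_command", "kwargs": {
  "travel": [
    [6,0,0],
    [14,0,0],
    [22,0,0],
    [30,0,0],
    [38,0,0]
  ],
  "turn": [
    [0,0,0],
    [0,0,0],
    [0,0,0],
    [0,0,0],
    [0,0,0]
  ]
}}

```text
time: 17.75
ee_pos: [0.4829, 0.0775, 0.3182]
eef_rot: [-3.141, -0.0, 1.571]
wrist_force: [-0.5, -1.2, -0.2]
width: 0.0297
finger_force: 0.4
```

{"fn": "arm_command", "kwargs": {
  "travel": [
    [8,0,0],
    [16,0,0],
    [24,0,0],
    [32,0,0],
    [40,0,0]
  ],
  "turn": [
    [0,0,0],
    [0,0,0],
    [0,0,0],
    [0,0,0],
    [0,0,0]
  ]
}}

```text
time: 18.17
ee_pos: [0.4829, 0.1174, 0.3182]
eef_rot: [-3.141, 0.0, 1.571]
wrist_force: [-0.3, -1.0, -0.4]
width: 0.03
finger_force: 0.5
```

{"fn": "arm_command", "kwargs": {
  "travel": [
    [7,0,0],
    [14,0,0],
    [20,0,0],
    [25,0,0],
    [30,0,0]
  ],
  "turn": [
    [0,0,0],
    [0,0,0],
    [0,0,0],
    [0,0,0],
    [0,0,0]
  ]
}}

```text
time: 18.58
ee_pos: [0.483, 0.1471, 0.3182]
eef_rot: [-3.142, 0.0, 1.571]
wrist_force: [-0.5, -0.8, 0.3]
width: 0.0297
finger_force: 0.6
```

{"fn": "arm_command", "kwargs": {
  "travel": [
    [3,0,0],
    [6,0,0],
    [9,0,0],
    [12,0,0],
    [15,0,0]
  ],
  "turn": [
    [0,0,0],
    [0,0,0],
    [0,0,0],
    [0,0,0],
    [0,0,0]
  ]
}}

```text
time: 19.0
ee_pos: [0.483, 0.1617, 0.3182]
eef_rot: [-3.142, 0.0, 1.571]
wrist_force: [-0.2, -1.5, 0.1]
width: 0.0298
finger_force: 0.6
```

{"fn": "arm_command", "kwargs": {
  "travel": [
    [2,0,0],
    [4,0,0],
    [6,0,0]
  ],
  "turn": [
    [0,0,0],
    [0,0,0],
    [0,0,0]
  ]
}}

```text
time: 19.25
ee_pos: [0.4831, 0.167, 0.3183]
eef_rot: [-3.141, 0.003, 1.571]
wrist_force: [-1.6, -13.9, 2.6]
width: 0.0298
finger_force: 6.7
```

{"fn": "arm_command", "kwargs": {
  "travel": [
    [-1,0,0],
    [-1,0,0],
    [-1,0,0],
    [-1,0,0],
    [-1,0,0]
  ],
  "turn": [
    [0,0,0],
    [0,0,0],
    [0,0,0],
    [0,0,0],
    [0,0,0]
  ]
}}

```text
time: 19.67
ee_pos: [0.483, 0.1664, 0.3183]
eef_rot: [3.141, 0.0, 1.571]
wrist_force: [-0.3, -4.6, 1.3]
width: 0.03
finger_force: 2.0
```

{"fn": "arm_command", "kwargs": {
  "travel": [
    [-1,0,0],
    [-3,0,0],
    [-7,0,0],
    [-15,0,0],
    [-25,0,0]
  ],
  "turn": [
    [0,0,0],
    [0,0,0],
    [0,0,0],
    [0,0,0],
    [0,0,0]
  ]
}}

```text
time: 20.08
ee_pos: [0.4829, 0.1413, 0.3182]
eef_rot: [3.142, -0.0, 1.572]
wrist_force: [0.7, 0.6, 0.1]
width: 0.0295
finger_force: 0.0
```

{"fn": "arm_command", "kwargs": {
  "travel": [
    [-5,0,-10],
    [-5,0,-40],
    [-5,0,-75],
    [-5,0,-110],
    [-5,0,-130]
  ],
  "turn": [
    [0,0,0],
    [0,0,0],
    [0,0,0],
    [0,0,0],
    [0,0,0]
  ]
}}

```text
time: 20.5
ee_pos: [0.4834, 0.1359, 0.4532]
eef_rot: [3.136, -0.0, 1.57]
wrist_force: [1.2, -0.2, 0.4]
width: 0.0296
finger_force: 0.0
```

{"fn": "arm_command", "kwargs": {
  "travel": [
    [-40,0,0],
    [-80,0,0],
    [-120,0,0],
    [-160,0,0],
    [-200,0,0]
  ],
  "turn": [
    [0,0,0],
    [0,0,0],
    [0,0,0],
    [0,0,0],
    [0,0,0]
  ]
}}

```text
time: 20.92
ee_pos: [0.4823, -0.0656, 0.4494]
eef_rot: [3.14, 0.0, 1.571]
wrist_force: [0.5, 0.9, -0.1]
width: 0.03
finger_force: 0.0
```

{"fn": "arm_command", "kwargs": {
  "travel": [
    [-40,0,0],
    [-70,0,0],
    [-85,0,0],
    [-90,0,0],
    [-90,0,0]
  ],
  "turn": [
    [0,0,0],
    [0,0,0],
    [0,0,0],
    [0,0,0],
    [0,0,0]
  ]
}}

```text
time: 21.33
ee_pos: [0.4826, -0.1548, 0.4487]
eef_rot: [3.141, 0.0, 1.568]
wrist_force: [0.0, 1.1, 0.0]
width: 0.03
finger_force: 0.0
```

Run:
```python
from h import *
from plant import robot
a=robot.camera("top");b=robot.camera("side")
for n,c in(("t",a),("s",b)):
    for ce,st in blobs(c,100,125): print(n,ce,st,cast(c,*ce,.18 if n=="t" else .167).round(4))
f=cv2.resize(a["frame"][150:300,100:400],(480,240));g=cv2.resize(b["frame"][120:360,220:380],(300,450))
f=cv2.copyMakeBorder(f,0,210,0,0,cv2.BORDER_CONSTANT)
cv2.imwrite("pics/c6.png",np.hstack([f,g])[:,:,::-1])
o=robot.observe();print(o["time"],o["ee_pos"],o["wrist_force"])
```

```text
t [278.8 200.1] [271 193  16  15 192] [0.6421 0.1016 0.18  ]
t [134.6 259.2] [127 252  16  16 203] [0.5187 0.4011 0.18  ]
t [241.4 273.4] [236 259  14  30 247] [0.4885 0.1791 0.18  ]
t [507.6 261.3] [504 259   8   6  35] [ 0.5121 -0.3785  0.18  ]
t [248.5 284. ] [248 279   2  11  22] [0.4664 0.1642 0.18  ]
s [155.9  15.6] [ 130    0   45   46 1182] [0.1776 1.2248 0.167 ]
s [330.6 193.9] [325 188  11  15 117] [0.6456 0.1025 0.167 ]
s [310.  378.3] [307 374   7  10  54] [ 0.5054 -0.4291  0.167 ]
s [312.3 389.8] [309 385   8  11  61] [ 0.5058 -0.4549  0.167 ]
21.4333 [ 0.48280749 -0.15291791  0.44849764] [-0.69475663 -0.02023996 -0.91722005]
```

View pics/c6.png

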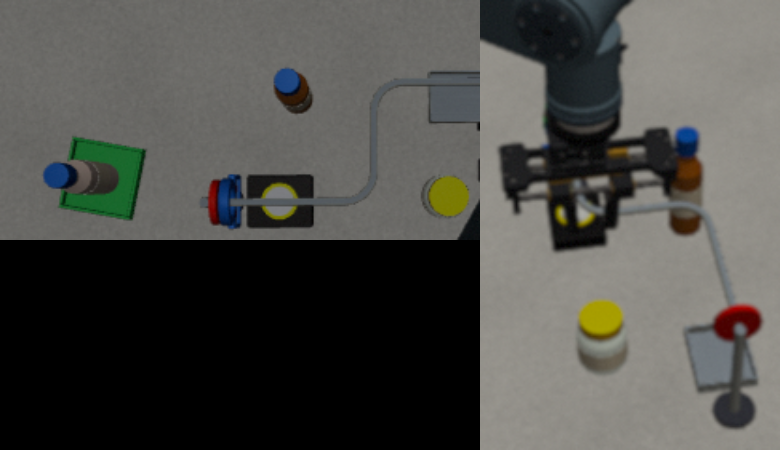

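The top view shows the carrier against the red stop (226,201) above the light box. The white bottle is upright in the stand, and the amber bottle and jar haven't moved. Handing in.

```bash
python3 -c "
from plant import robot
print(robot.finish_job())"
```

```text
the job is handed in; nothing more can be done
None
```

The white bottle stands upright in the green stand and the carrier hangs against the red stop above the light box; the job was handed in at about 21 s of the 72 s allowed, with no verdict returned.

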